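# Feel for a spacer's blind hole and hold it hole-up

### The job

Swing the red turnbutton fully aside and lift out the brass spacer that it keeps in the blue rack, leaving the other spacer in its slot and the things around undisturbed. Try one end of the spacer on the feeler pin of the stand, in line with it, to find out by feel which end has the blind hole. Finish while holding the spacer in the gripper, upright with its hole facing up, still, touching nothing else and with its middle at least 15 cm above the bench; do not put it down or let go.

Things in the scene. Friction and masses are not known exactly. Their poses are not given: they have to be found in the camera images.
- rack: Fixed blue rack, base plate 150 mm (x) by 250 mm (y), 12 mm thick; origin under its centre. Two slots 120 mm apart in y: in each a spacer lies level along x on two slanted rails between end walls (35 to 43 mm from the slot's centre, 40 mm wide, tops 14 mm above the spacer's axis). Beside the spacer's middle, fingers have free space down to the plate, 48 mm below the axis.
- probe: Feeler stand fixed to the bench: dark base 90 by 100 mm, grey upright post 24 by 30 mm, 169 mm high, with one level aluminium pin. Origin: on the underside, 27 mm from below the pin's tip and 28 mm from below the post's face. Its x points from the pin's tip to the post.
- pin_tip (a point): Free end of the feeler pin, on its axis, 150 mm above the bench. The pin is 12 mm in diameter and sticks out 55 mm from the post; this frame's x runs along the pin from its tip towards the post, level. A spacer end pushed along x over the tip either stops at once (solid end) or slides on up to 40 mm (hole).
- closed_slot (a point): Centre of the slot that the turnbutton closes (a spacer's centre when seated), 60 mm above the bench. Axes as the rack.
- open_slot (a point): Centre of the other slot, without turnbutton (a spacer's centre when seated), 60 mm above the bench. Axes as the rack.
- pivot (a point): Vertical pivot of the turnbutton at the underside of its bar, 84 mm above the bench, 54 mm along the rack's +x from the closed slot's centre, on a steel post 16 mm in diameter.
- turnbutton (a joint): Angle of the turnbutton, rad. 0: its bar points along the rack's -x over the spacer. It grows clockwise seen from above, to 1.6 at its stop, where the bar points along the rack's +y, fully aside; clear of the spacer above 1.2. Starts between 0 and 0.25. It stays where it is left (friction about 1 N at the knob).
- turnbutton_knob (a point): Black upright round knob on the turnbutton's red bar (bar 16 mm wide, 8 mm thick, its top 92 mm above the bench, 4 mm clear above the spacer), to pinch or push: 14 mm in diameter, 26 mm tall, 38 mm from the pivot. This point is the knob's centre, 13 mm above the bar's top. It turns with the bar.
- spacer_a_center (a point): Centre of a brass spacer, a cylinder 40 mm across, 64 mm long, 0.17 to 0.33 kg; x runs along its length. A blind hole 24 mm across, 40 mm deep is in the middle of one end, the other is solid: +x or -x is not told and differs between the two spacers, alike outside. Either may start in either slot, x along the rack's x, ends hidden by the end walls. (The z axis of bore_a points out of the hole.)
- spacer_b_center (a point): Centre of a brass spacer, a cylinder 40 mm across, 64 mm long, 0.17 to 0.33 kg; x runs along its length. A blind hole 24 mm across, 40 mm deep is in the middle of one end, the other is solid: +x or -x is not told and differs between the two spacers, alike outside. Either may start in either slot, x along the rack's x, ends hidden by the end walls. (The z axis of bore_b points out of the hole.)
- screwdriver: Bystander: screwdriver with green handle, lying on the bench. Origin under its middle.
- mug: Bystander: white mug, 76 mm wide and 90 mm high. Origin: centre of its foot.
- can: Bystander: orange can, 60 mm in diameter and 150 mm high. Origin: centre of its foot.
Not all that is in view belongs to the job. Leave any pink look-alike of the part that bears spacer_a_center alone.

How it is judged:
By the outcome, as a careful person would: the job done as asked, in the order asked, and still so for the second after the job is handed in, while the arm keeps its last pose, push and grip.
It also fails if it takes over 58 s, if anything falls off the work surface, if the arm or the gripper's body presses on something with over 40 N, if the wrist force passes 120 N, or if a joint passes its speed limit or range.

### The arm

A 7-joint arm with a two-finger parallel gripper is mounted at the origin on the work surface. World frame = base frame: x ahead of the robot, y to its left, z up, the work surface at z = 0. Lengths are in m, angles in rad, forces in N, time in s.
With the tool pointing down it reaches from about 0.4 to 0.85 m from the base axis. Payload 4.4 kg.
Tool frame: the origin (TCP) lies on the front face of the gripper's body, between the roots of the fingers; the fingertips stand 97 mm ahead of it and the grasp point (between the pads) lies 78 mm ahead of it; y points along the fingers, x is the direction in which the jaws open and shut, and the axes are right-handed (so a half turn about y gives the same grasp; the last joint's range is limited). The gripper opens to 94 mm and grips with 3 to 60 N. Pads are 16 mm wide; open, the fingers measure 119 mm over their backs; the gripper's body (75 mm by 177 mm) begins 78 mm behind the grasp point.
Start: joints at [1.141, 0.628, 0.038, 1.517, -0.027, 0.996, -0.02], TCP at [0.231, -0.607, 0.303] pointing down, gripper open.
Joint ranges: [-3.06, 3.06], [-0.37, 2.12], [-1.25, 1.32], [0.18, 2.47], [-1.1, 4.24], [0.23, 1.98], [-2.94, 2.94]. Speed limits (rad/s): [2.57, 2.57, 3.14, 3.14, 3.14, 3.14, 3.14].

### API

Orientations are given as a unit quaternion [w, x, y, z].
In Python, from plant import robot, eyes, nets gives the robot as it stands. The module is installed in compiled form; this text tells all that it offers.
- The arm moves only by the tool move_arm, never from a script. Its argument "motion" is a list of rows, each a list of 3 entries, a list of its own where there are three numbers: the shift along the tool's x, y, z in m, then the turn, a rotation vector about the tool's x, y, z in degrees, then the opening, from -1 (shut) to 1 (fully open). A call has exactly 8 rows; each row is the pose to reach, as a shift and turn from the pose measured when the call began, along the tool's axes at that moment; what a row does not reach only later rows make up. A row lasts 1/12 s, in which the tool goes at most 41.7 mm and 7.16 degrees, less where a joint would pass 70% of its speed; a pose out of reach is approached as far as the arm can. A call with a gripper value outside its range is refused whole. The fingers move at their own pace and stop on an object; "grip_force" is the grip in N (left out, the last holds). Time passes only in rows, so rows that repeat a pose let the fingers close, or fill a call up. It gives the time, the measured TCP pose, the force and the opening at its end, in the units of the state.
- robot.get_obs(): the state, without advancing time (a new reading comes with each control period).
- eyes.camera(name): name is "scene" or "top" or "wrist"; returns a dict with "image" (400x640x3 uint8, blue, green, red), "mtx" (3x3 intrinsics, pixels), "k1" (the pictures are not rectified: a ray, as slopes to the right and down, at radius r is drawn at 1 + k1 r^2 times it, then the intrinsics apply), "world_to_cam" (4x4, takes a point from world to camera coordinates); the wrist camera has in their place "T_tool_cam" (4x4, takes a point from camera to tool coordinates, whose origin is the TCP and whose axes are the tool frame's). Camera axes: x right, y up, looking along -z (the intrinsics and any distortion apply to the point x, -y, -z); pixel columns grow to the right and rows downward; lengths in m; the calibration is good to about 2 mm. A picture is of the moment at which its call begins: read the wrist's pose just before it. There is no depth.
- robot.sign_off(): hands the job in, once; it reports no verdict.
Trained networks look in a picture, given as the dict that the camera call returned (one of the last four; its "shot" number tells which), for a name from the list of things; names that differ only in an ending like _2 or _b are one class to them, and where a whole thing is asked for, a point or a joint stands for the part that bears it (a point fixed in the world has none). Each returns a list of dicts, best first, with "conf" (0 to 1); they miss things now and then, are a little off and sometimes report something else, mostly with a low value. They report only what shows in the picture. A call takes as long as a camera call. They do not tell look-alikes from the thing itself.
- nets.masks_of(picture, query): "pixels" (400x640 bool, what is visible of it).
- nets.place_of(picture, query): "centre" ([x, y, z] in m, in world coordinates, good to about 4 mm: a listed point, or the origin of a listed thing).
The state is a dict: "time": time; "q": joint angles; "dq": joint speeds; "joint_torque": joint torques, N m; "position": TCP position; "eef_rot": TCP orientation; "wrist_force": force on the tool from outside, world axes, zero at the start; "wrist_torque": the same for the moment, N m; "finger_gap": opening from 0.0 (shut) to 1.0 (fully open).
Only numpy, scipy, OpenCV 4.12 (cv2) and the standard library are available. Lean on these libraries where they do the work, as an engineer would, in place of code of your own. Each camera call takes 0.05 s, during which the arm holds its last target.

## Working session

There is one attempt and no reset: what is moved stays moved. The work goes in short steps, Python scripts to look and compute and a tool call to move; the robot and the scene stay as the last step left them, time stands still between calls to the robot, and variables do not carry over. Pictures are saved under pics/ and viewed, and the job is handed in when it is done.

Besides the shell and the picture viewer there is one more tool, called after ">>>" as a command line: name --argument value ..., lists and objects as JSON in quotes. move_arm: Moves the arm, as the interface text tells. Its arguments: {"type":"object","properties":{"motion":{"type":"array","items":{"type":"array"}},"grip_force":{"type":"number"}},"required":["motion"]}

```bash
mkdir -p pics; ls; cat > h.py <<'E'
import numpy as np, cv2
from scipy.spatial.transform import Rotation as R
from plant import robot, eyes, nets
def Rq(q): return R.from_quat([q[1],q[2],q[3],q[0]]).as_matrix()
E
python3 - <<'E'
from h import *
o=robot.get_obs()
for k,v in o.items(): print(k,np.round(v,4))
print(Rq(o['eef_rot']).round(3))
for n in ['scene','top']:
    p=eyes.camera(n); cv2.imwrite(f'pics/{n}0.png',p['image'])
    for q in ['rack','probe','pin_tip','closed_slot','open_slot','pivot','turnbutton_knob','spacer_a_center','screwdriver','mug','can']:
        print(n,q,[(np.round(d['centre'],4).tolist(),round(d['conf'],2)) for d in nets.place_of(p,q)][:4])
E
```

```text
pics
time 0.0
q [ 1.1412  0.6293  0.0384  1.5183 -0.027   0.9963 -0.02  ]
dq [-0.     -0.0014 -0.0009 -0.0011  0.0018  0.0012  0.0005]
joint_torque [ 6.00000e-04 -5.49722e+01  1.14360e+00 -1.86631e+01 -5.22000e-02
  2.38000e-02  2.00000e-04]
position [ 0.2312 -0.607   0.3018]
eef_rot [ 0.5826 -0.5818  0.4018 -0.4008]
wrist_force [-0.5768  0.0056  0.0463]
wrist_torque [-0.0492 -0.0507  0.0364]
finger_gap 0.9993
[[ 0.356 -0.001  0.935]
 [-0.935  0.002  0.356]
 [-0.002 -1.    -0.   ]]
scene rack [([0.5392, -0.168, -0.0001], 0.72)]
scene probe [([0.5439, 0.1779, -0.0034], 0.97)]
scene pin_tip [([0.5183, 0.1759, 0.1504], 0.9)]
scene closed_slot [([0.5489, -0.1144, 0.0589], 0.58)]
scene open_slot [([0.528, -0.2273, 0.0653], 0.58)]
scene pivot [([0.5342, -0.1722, -0.0014], 0.66)]
scene turnbutton_knob [([0.5663, -0.1083, 0.1032], 0.68)]
scene spacer_a_center [([0.5834, 0.0492, 0.0204], 0.82), ([0.55, -0.1094, 0.0593], 0.7), ([0.3734, -0.0273, 0.0232], 0.56)]
scene screwdriver [([0.7265, -0.0043, -0.0044], 0.7)]
scene mug [([0.497, 0.4104, -0.0006], 0.95)]
scene can [([0.5356, -0.4144, 0.0008], 0.85), ([0.5285, -0.2257, 0.063], 0.19)]
top rack [([0.5406, -0.1732, 0.0027], 0.74)]
top probe [([0.5417, 0.1804, -0.002], 0.95), ([0.5652, -0.1074, 0.1009], 0.44)]
top pin_tip [([0.5184, 0.1765, 0.1492], 0.76)]
top closed_slot [([0.5474, -0.1144, 0.0587], 0.59)]
top open_slot [([0.529, -0.2299, 0.0644], 0.84)]
top pivot [([0.5992, -0.1238, 0.083], 0.61)]
top turnbutton_knob [([0.5706, -0.1065, 0.1017], 0.41), ([0.5445, -0.1129, 0.0578], 0.18)]
top spacer_a_center [([0.7213, -0.1497, 0.0234], 0.83), ([0.3703, -0.0273, 0.0295], 0.82), ([0.5851, 0.047, 0.0199], 0.66), ([0.5314, -0.2347, 0.0615], 0.55)]
top screwdriver []
top mug [([0.4951, 0.4133, 0.0051], 0.75)]
top can [([0.5338, -0.4182, -0.002], 0.65), ([0.5281, -0.2344, 0.0625], 0.63), ([0.567, -0.109, 0.104], 0.51)]
```

View pictures.

View pics/scene0.png

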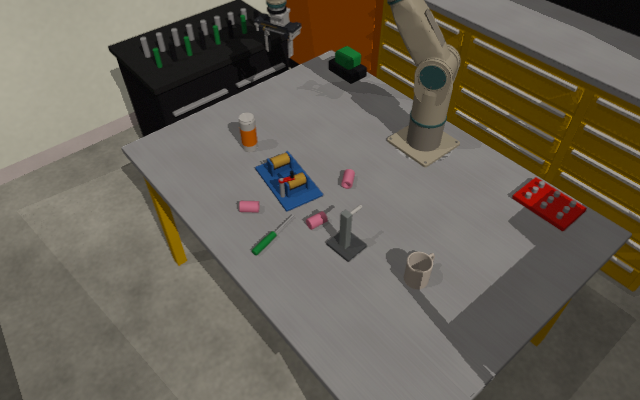

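View pics/top0.png

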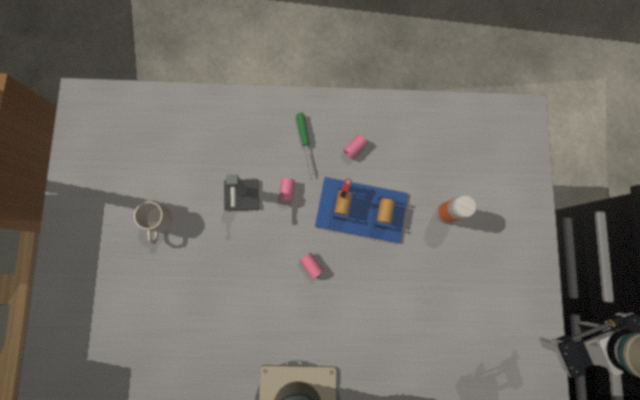

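```bash
cat >> h.py <<'E'
import json,os
def log():
    o=robot.get_obs()
    with open('log.jsonl','a') as f: f.write(json.dumps({k:np.asarray(o[k]).tolist() for k in ['time','q','position','eef_rot']})+'\n')
    return o
def goal(pos,zyaw=None,Rt=None):
    """tool-down pose: tool z yaw in deg"""
    o=log(); M=Rq(o['eef_rot']); p=np.array(o['position'])
    if Rt is None:
        a=np.radians(zyaw); z=np.array([np.cos(a),np.sin(a),0]); y=np.array([0,0,-1.]); Rt=np.column_stack([np.cross(y,z),y,z])
    d=M.T@(np.array(pos)-p); r=np.degrees(R.from_matrix(M.T@Rt).as_rotvec())
    print('shift mm',(d*1000).round(1),'rot deg',r.round(2),'n rows',np.linalg.norm(d)/.0417,np.linalg.norm(r)/7.16)
def st():
    o=log(); print('t',round(o['time'],2),'p',np.round(o['position'],4),'F',np.round(o['wrist_force'],1),'T',np.round(o['wrist_torque'],2),'gap',round(o['finger_gap'],3),'q',np.round(o['q'],2)); M=Rq(o['eef_rot']); print('z yaw',np.degrees(np.arctan2(M[1,2],M[0,2])).round(2),'y',M[:,1].round(3))
    return o
E
python3 -c "
from h import *
p=eyes.camera('wrist');cv2.imwrite('pics/w0.png',p['image']);print(p['mtx'],p['k1'],p['T_tool_cam'].round(3))
goal([0.52,-0.09,0.32],-9.2)"
```

```text
[[342.29026771   0.         315.40082742]
 [  0.         342.29026771 199.85115289]
 [  0.           0.           1.        ]] -0.001851467120360645 [[ 1.    -0.     0.001 -0.   ]
 [ 0.001  0.233 -0.972 -0.082]
 [-0.     0.972  0.233  0.067]
 [ 0.     0.     0.     1.   ]]
shift mm [-380.9  -17.3  453.9] rot deg [-0.   30.04  0.  ] n rows 14.216098932710404 4.195560733972647
```

>>> move_arm --motion '[[[-0.025,-0.002,0.03],[0,4,0],1],[[-0.05,-0.004,0.06],[0,8,0],1],[[-0.075,-0.006,0.09],[0,12,0],1],[[-0.1,-0.008,0.12],[0,16,0],1],[[-0.125,-0.01,0.15],[0,20,0],1],[[-0.15,-0.01,0.18],[0,24,0],1],[[-0.175,-0.01,0.21],[0,27,0],1],[[-0.2,-0.01,0.24],[0,30,0],1]]'

```text
time: 1.92
position: [0.3851, -0.3335, 0.313]
eef_rot: [-0.458, 0.458, -0.539, 0.539]
wrist_force: [1.1, -0.2, -0.1]
finger_gap: 1.001
```

```bash
python3 -c "
from h import *
st();goal([0.52,-0.09,0.32],-9.2)"
```

```text
t 1.92 p [ 0.3851 -0.3335  0.313 ] F [ 1.1 -0.2 -0.1] T [ 0.   -0.02 -0.03] gap 1.001 q [ 0.54  0.42  0.17  1.9  -0.09  0.83 -0.98]
z yaw -9.32 y [ 0.001 -0.    -1.   ]
shift mm [-262.1   -7.    93.7] rot deg [-0.04 -0.12  0.01] n rows 6.67684947994185 0.01769453877226808
```

>>> move_arm --motion '[[[-0.033,-0.001,0.012],[0,0,0],1],[[-0.066,-0.002,0.024],[0,0,0],1],[[-0.1,-0.003,0.036],[0,0,0],0.5],[[-0.135,-0.004,0.048],[0,0,0],0],[[-0.17,-0.005,0.06],[0,0,0],0],[[-0.205,-0.006,0.072],[0,0,0],0],[[-0.235,-0.007,0.084],[0,0,0],0],[[-0.262,-0.007,0.094],[0,0,0],0]]'

```text
time: 2.58
position: [0.5215, -0.0876, 0.3204]
eef_rot: [-0.459, 0.458, -0.538, 0.539]
wrist_force: [0.2, -0.3, -0.2]
finger_gap: 0.609
```

```bash
python3 -c "
from h import *
o=st()
p=eyes.camera('wrist');cv2.imwrite('pics/w1.png',p['image'])
o=robot.get_obs()
for q in ['turnbutton_knob','pivot','closed_slot','open_slot','pin_tip','probe']:
  print(q,[(np.round(d['centre'],4).tolist(),round(d['conf'],2)) for d in nets.place_of(p,q)][:3])
np.savez('w1.npz',pos=o['position'],rot=o['eef_rot'],T=p['T_tool_cam'],K=p['mtx'],k1=p['k1'])
"
```

```text
t 2.58 p [ 0.5215 -0.0876  0.3204] F [ 0.2 -0.3 -0.2] T [ 0.02 -0.08  0.  ] gap 0.609 q [ 0.02  0.44  0.14  1.84 -0.07  0.87 -1.54]
z yaw -9.21 y [ 0.002  0.    -1.   ]
turnbutton_knob [([0.5673, -0.1088, 0.109], 0.94)]
pivot [([0.5998, -0.1199, 0.082], 0.75)]
closed_slot []
open_slot []
pin_tip []
probe [([0.5428, 0.1741, -0.0007], 0.81)]
```

View pics/w1.png

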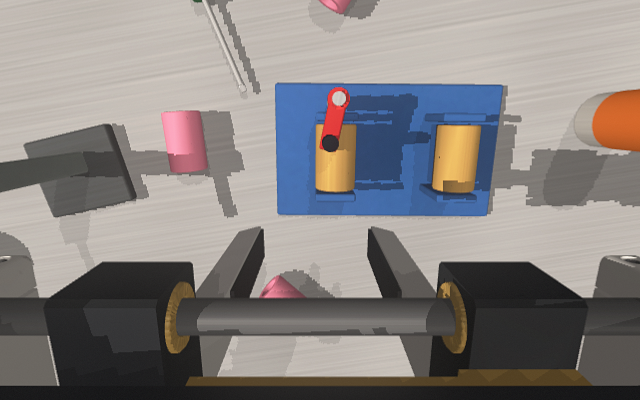

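```bash
cat >> h.py <<'E'
def ray_plane(w,uv,z):
    M=Rq(w['rot']); T=w['T']; K=w['K']
    x=(uv[0]-K[0,2])/K[0,0]; y=(uv[1]-K[1,2])/K[1,1]
    d=M@T[:3,:3]@np.array([x,-y,-1]); c=M@T[:3,3]+w['pos']
    return (c+d*(z-c[2])/d[2])[:2].round(4)
E
python3 -c "
from h import *
w=np.load('w1.npz')
for n,uv,z in [('c1',(277,83),.012),('c2',(503,86),.012),('c3',(488,216),.012),('c4',(276,214),.012),('knob',(330,143),.118),('piv',(340,98),.095),('spA',(335.5,157),.08),('spB',(457,157.5),.08)]: print(n,ray_plane(w,uv,z))
import math
c=[ray_plane(w,uv,.012) for uv in [(277,83),(503,86),(488,216),(276,214)]]
print(np.mean(c,0)); 
for a,b in [(1,0),(2,3)]:
  d=c[b]-c[a]; print('y dir yaw',math.degrees(math.atan2(-d[0],d[1])),np.hypot(*d))
for a,b in [(3,0),(2,1)]:
  d=c[b]-c[a]; print('x yaw',math.degrees(math.atan2(d[1],d[0])),np.hypot(*d))
"
```

```text
c1 [ 0.6347 -0.0546]
c2 [ 0.594  -0.2962]
c3 [ 0.4492 -0.2744]
c4 [ 0.4896 -0.0271]
knob [ 0.5698 -0.0995]
piv [ 0.6048 -0.1141]
spA [ 0.5534 -0.1037]
spB [ 0.5356 -0.2163]
[ 0.541875 -0.163075]
y dir yaw -9.562281193193833 0.24500418363774937
y dir yaw -9.278128301423024 0.25057823129713397
x yaw -10.731668012994957 0.14768297125938393
x yaw -8.561721657189619 0.14643182714150635
```

```bash
python3 -c "
from h import *
w=np.load('w1.npz');print(w['pos'])
o=st()
p=eyes.camera('wrist');cv2.imwrite('pics/w2.png',p['image'])
np.savez('w2.npz',pos=o['position'],rot=o['eef_rot'],T=p['T_tool_cam'],K=p['mtx'],k1=p['k1'])
for q in ['turnbutton_knob','spacer_a_center']:
  for m in nets.masks_of(p,q)[:4]:
    ys,xs=np.nonzero(m['pixels']); print(q,m['conf'],xs.min(),xs.max(),ys.min(),ys.max(),xs.mean(),ys.mean())
"
```

```text
[ 0.52437211 -0.08160982  0.32018558]
t 2.93 p [ 0.5196 -0.0917  0.32  ] F [ 0.  -0.5 -0.2] T [0.04 0.06 0.02] gap 0.5 q [ 0.02  0.43  0.14  1.84 -0.07  0.87 -1.54]
z yaw -9.46 y [ 0.    -0.001 -1.   ]
turnbutton_knob 0.66 314 343 85 149 328.4578111946533 116.35171261487051
spacer_a_center 0.76 262 301 274 296 278.7375 287.88392857142856
spacer_a_center 0.73 157 202 109 171 179.64779602420052 139.41875540190148
spacer_a_center 0.51 316 343 0 10 330.8333333333333 3.8703703703703702
```

View pics/w2.png

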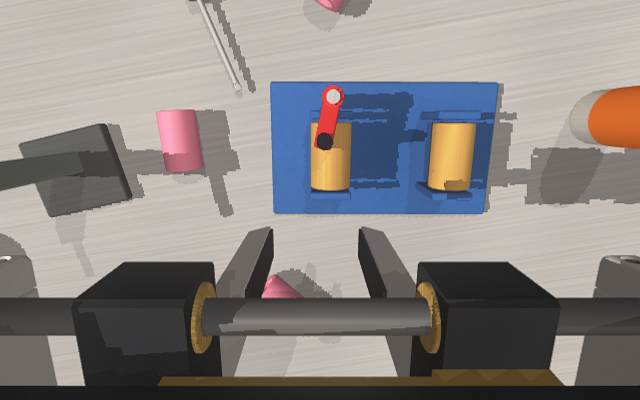

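```bash
python3 -c "
from h import *
o=st()
w=dict(np.load('w2.npz'));
print(w['pos'])
for n,uv,z in [('knob',(325,141),.118),('piv',(333.5,96),.092),('spA',(331,156.5),.08),('spB',(452,156.5),.08)]: print(n,ray_plane(w,uv,z))
import math
c=[ray_plane(w,uv,.012) for uv in [(271,82),(498,83),(484,214),(273,213)]]
print(np.mean(c,0),c)
for a,b in [(1,0),(2,3)]:
  d=c[b]-c[a]; print('y dir yaw',math.degrees(math.atan2(-d[0],d[1])),np.hypot(*d))
for a,b in [(3,0),(2,1)]:
  d=c[b]-c[a]; print('x yaw',math.degrees(math.atan2(d[1],d[0])),np.hypot(*d))
"
```

```text
t 3.08 p [ 0.5199 -0.0913  0.3201] F [ 0.4  1.1 -0.6] T [ 0.04  0.02 -0.05] gap 0.504 q [ 0.02  0.43  0.14  1.84 -0.07  0.87 -1.54]
z yaw -9.44 y [ 0.001 -0.001 -1.   ]
[ 0.51963871 -0.09170641  0.32004225]
knob [ 0.5663 -0.1074]
piv [ 0.6014 -0.1212]
spA [ 0.5486 -0.1113]
spB [ 0.5299 -0.2234]
[ 0.5376  -0.17045] [array([ 0.631 , -0.0615]), array([ 0.5895, -0.3038]), array([ 0.4438, -0.2813]), array([ 0.4861, -0.0352])]
y dir yaw -9.719046045208072 0.24582827339425384
y dir yaw -9.752778276875283 0.24970883044057532
x yaw -10.287447204340932 0.1472674437885034
x yaw -8.778664635152753 0.14742706671435885
```

```bash
python3 -c "
from h import *
goal([.566,-.1075,.196],-9.6)"
```

```text
shift mm [  8.3 124.1  48.1] rot deg [-0.04  0.16  0.03] n rows 3.1986508083128276 0.02299463069968054
```

>>> move_arm --motion '[[[0.003,0.005,0.016],[0,0,0],0],[[0.006,0.015,0.034],[0,0,0],-0.3],[[0.008,0.035,0.045],[0,0,0],-0.3],[[0.008,0.06,0.048],[0,0,0],-0.3],[[0.008,0.085,0.048],[0,0,0],-0.3],[[0.008,0.108,0.048],[0,0,0],-0.3],[[0.008,0.12,0.048],[0,0,0],-0.3],[[0.008,0.124,0.048],[0,0,0],-0.3]]'

```text
time: 3.75
position: [0.5645, -0.1077, 0.1938]
eef_rot: [0.456, -0.458, 0.541, -0.539]
wrist_force: [-0.3, -0.2, 0.4]
finger_gap: 0.351
```

```bash
python3 -c "
from h import *
p=eyes.camera('wrist');cv2.imwrite('pics/w3.png',p['image'])
st();goal([.566,-.1075,.196],-9.6)"
```

```text
t 3.8 p [ 0.5649 -0.1077  0.1944] F [-0.4  0.9 -0. ] T [ 0.06  0.03 -0.01] gap 0.349 q [ 0.07  0.67  0.11  1.83 -0.11  0.65 -1.49]
z yaw -9.5 y [-0.003 -0.    -1.   ]
shift mm [-0.4 -1.6  1.1] rot deg [0.15 0.1  0.05] n rows 0.04812331551627456 0.025983874096421763
```

View pics/w3.png

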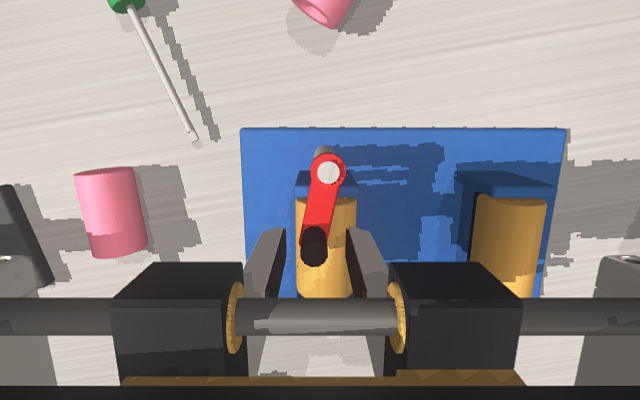

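>>> move_arm --motion '[[[0,-0.001,0.001],[0,0,0],-0.6],[[0,-0.001,0.001],[0,0,0],-1],[[0,-0.001,0.001],[0,0,0],-1],[[0,-0.001,0.001],[0,0,0],-1],[[0,-0.001,0.001],[0,0,0],-1],[[0,-0.001,0.001],[0,0,0],-1],[[0,-0.001,0.001],[0,0,0],-1],[[0,-0.001,0.001],[0,0,0],-1]]' --grip_force 10

```text
time: 4.47
position: [0.5664, -0.108, 0.1963]
eef_rot: [0.456, -0.457, 0.54, -0.54]
wrist_force: [-0.0, 0.8, 6.1]
finger_gap: 0.144
```

```bash
python3 -c "
from h import *
o=st(); P=np.array([.6015,-.121]); print(np.array(o['position'])[:2]-P, np.hypot(*(np.array(o['position'])[:2]-P)))
M=Rq(o['eef_rot'])
c0=np.array(o['position'])[:2]
yaw=np.radians(-9.6)
for n,th in enumerate(np.linspace(.2,1.63,9)):
  a=np.pi+yaw-th; k=P+.038*np.array([np.cos(a),np.sin(a)]); d=M.T@np.append(k-c0,0); print(round(th,2),k.round(4),(d*1000).round(1))
"
```

```text
t 4.47 p [ 0.5664 -0.108   0.1963] F [-0.   0.8  6.1] T [ 0.06  0.12 -0.07] gap 0.144 q [ 0.07  0.66  0.11  1.83 -0.11  0.66 -1.49]
z yaw -9.51 y [-0.001 -0.001 -1.   ]
[-0.03510382  0.01301375] 0.03743842983278257
0.2 [ 0.566  -0.1073] [-0.6 -0.  -0.5]
0.38 [ 0.569  -0.1013] [-7.1 -0.   1.5]
0.56 [ 0.5731 -0.0958] [-13.1  -0.    4.6]
0.74 [ 0.578  -0.0911] [-18.5  -0.    8.7]
0.92 [ 0.5837 -0.0874] [-23.1  -0.   13.6]
1.09 [ 0.5899 -0.0848] [-26.7  -0.   19.4]
1.27 [ 0.5965 -0.0833] [-29.3  -0.   25.7]
1.45 [ 0.6033 -0.083 ] [-30.7  -0.1  32.3]
1.63 [ 0.61  -0.084] [-30.9  -0.1  39.1]
```

>>> move_arm --motion '[[[-0.004,0,0.0],[0,0,0],-1],[[-0.008,0,0.002],[0,0,0],-1],[[-0.012,0,0.0035],[0,0,0],-1],[[-0.0155,0,0.006],[0,0,0],-1],[[-0.0185,0,0.0087],[0,0,0],-1],[[-0.021,0,0.011],[0,0,0],-1],[[-0.0235,0,0.0142],[0,0,0],-1],[[-0.025,0,0.0165],[0,0,0],-1]]'

```text
time: 5.13
position: [0.5871, -0.0858, 0.1961]
eef_rot: [0.456, -0.457, 0.54, -0.54]
wrist_force: [-1.9, -2.3, 2.7]
finger_gap: 0.146
```

```bash
python3 -c "
from h import *
o=st(); P=np.array([.6015,-.121]); print(np.array(o['position'])[:2]-P, np.hypot(*(np.array(o['position'])[:2]-P)))
M=Rq(o['eef_rot'])
c0=np.array(o['position'])[:2]
yaw=np.radians(-9.6)
for n,th in enumerate([1.1,1.2,1.3,1.4,1.5,1.6,1.65]):
  a=np.pi+yaw-th; k=P+.038*np.array([np.cos(a),np.sin(a)]); d=M.T@np.append(k-c0,0); print(round(th,2),k.round(4),(d*1000).round(1))
"
```

```text
t 5.13 p [ 0.5871 -0.0858  0.1961] F [-1.9 -2.3  2.7] T [-0.67  0.68 -0.05] gap 0.146 q [ 0.03  0.68  0.11  1.78 -0.11  0.69 -1.53]
z yaw -9.49 y [-0.001 -0.001 -1.   ]
[-0.01437493  0.03519855] 0.038020733026212
1.1 [ 0.5902 -0.0847] [-1.6 -0.   2.8]
1.2 [ 0.5938 -0.0838] [-3.1 -0.   6.3]
1.3 [ 0.5976 -0.0832] [-4.3 -0.   9.9]
1.4 [ 0.6014 -0.083 ] [-5.1 -0.  13.6]
1.5 [ 0.6052 -0.0832] [-5.6 -0.  17.4]
1.6 [ 0.6089 -0.0837] [-5.6 -0.  21.2]
1.65 [ 0.6108 -0.0842] [-5.5 -0.  23.1]
```

>>> move_arm --motion '[[[-0.002,0,0.004],[0,0,0],-1],[[-0.0035,0,0.008],[0,0,0],-1],[[-0.0047,0,0.012],[0,0,0],-1],[[-0.0053,0,0.016],[0,0,0],-1],[[-0.0056,0,0.0195],[0,0,0],-1],[[-0.0055,0,0.0225],[0,0,0],-1],[[-0.0055,0,0.0235],[0,0,0],-1],[[-0.0055,0,0.0235],[0,0,0],-1]]'

```text
time: 5.8
position: [0.6118, -0.0838, 0.196]
eef_rot: [0.457, -0.457, 0.54, -0.539]
wrist_force: [-2.1, -1.4, 0.7]
finger_gap: 0.147
```

```bash
python3 -c "
from h import *
o=st(); P=np.array([.6015,-.121]); d=np.array(o['position'])[:2]-P;print(d,np.hypot(*d)); print('theta',np.pi-np.radians(9.6)-np.arctan2(d[1],d[0]))
p=eyes.camera('wrist');cv2.imwrite('pics/w4.png',p['image'])
"
```

```text
t 5.8 p [ 0.6118 -0.0838  0.196 ] F [-2.1 -1.4  0.7] T [-0.22  0.35 -0.05] gap 0.147 q [ 0.02  0.71  0.12  1.71 -0.11  0.73 -1.54]
z yaw -9.47 y [-0.001 -0.    -1.   ]
[0.01025158 0.03715461] 0.038542966299287974
theta 1.6724630512641174
```

View pics/w4.png

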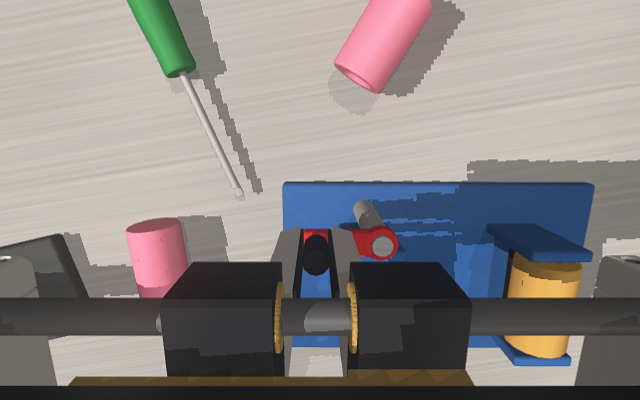

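>>> move_arm --motion '[[[0,0,0],[0,0,0],-0.7],[[0,0,0],[0,0,0],-0.6],[[0,-0.005,0],[0,0,0],-0.4],[[0,-0.02,0],[0,0,0],-0.4],[[0,-0.035,0],[0,0,0],-0.2],[[0,-0.045,0],[0,0,0],0],[[0,-0.048,0],[0,0,0],0.2],[[0,-0.048,0],[0,0,0],0.4]]'

```text
time: 6.52
position: [0.6124, -0.0835, 0.2451]
eef_rot: [-0.458, 0.457, -0.539, 0.54]
wrist_force: [-0.9, 0.1, -0.3]
finger_gap: 0.547
```

```bash
python3 -c "
from h import *
st();goal([.548,-.112,.235],-9.6)"
```

```text
t 6.52 p [ 0.6124 -0.0835  0.2451] F [-0.9  0.1 -0.3] T [-0.   -0.03 -0.01] gap 0.547 q [ 0.01  0.65  0.13  1.67 -0.1   0.82 -1.55]
z yaw -9.44 y [ 0.002  0.    -1.   ]
shift mm [ 38.7  10.  -58.9] rot deg [-0.13  0.16 -0.02] n rows 1.7070180083612498 0.02826895747797869
```

>>> move_arm --motion '[[[0.006,0,-0.01],[0,0,0],0.6],[[0.016,0,-0.025],[0,0,0],0.7],[[0.027,0.001,-0.041],[0,0,0],0.7],[[0.034,0.001,-0.052],[0,0,0],0.7],[[0.0375,0.001,-0.057],[0,0,0],0.7],[[0.0385,0.001,-0.059],[0,0,0],0.7],[[0.0385,0.001,-0.059],[0,0,0],0.7],[[0.0385,0.001,-0.059],[0,0,0],0.7]]'

```text
time: 7.18
position: [0.5488, -0.1112, 0.2439]
eef_rot: [-0.458, 0.456, -0.539, 0.54]
wrist_force: [-0.7, -0.1, -0.7]
finger_gap: 0.849
```

```bash
python3 -c "
from h import *
o=st();
p=eyes.camera('wrist');cv2.imwrite('pics/w5.png',p['image'])
np.savez('w5.npz',pos=o['position'],rot=o['eef_rot'],T=p['T_tool_cam'],K=p['mtx'],k1=p['k1'])
goal([.548,-.112,.138],-9.6)"
```

```text
t 7.18 p [ 0.5488 -0.1112  0.2439] F [-0.7 -0.1 -0.7] T [0.07 0.02 0.02] gap 0.849 q [ 0.07  0.58  0.12  1.84 -0.1   0.73 -1.49]
z yaw -9.41 y [ 0.003  0.    -1.   ]
shift mm [  1.  105.9  -1. ] rot deg [-0.17  0.21 -0.05] n rows 2.539750621901984 0.03813703757949059
```

View pics/w5.png

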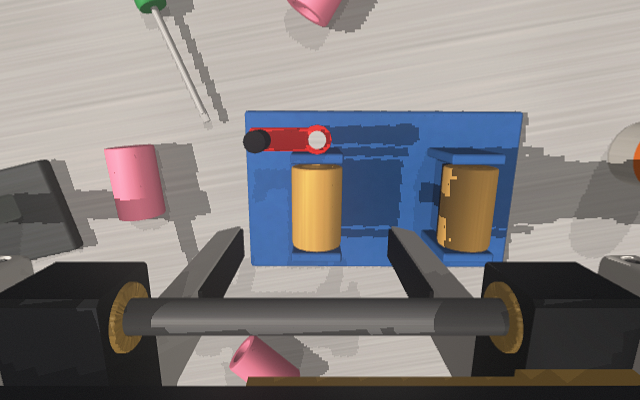

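>>> move_arm --motion '[[[0.001,0.006,-0.001],[0,0,0],0.7],[[0.001,0.022,-0.001],[0,0,0],0.7],[[0.001,0.044,-0.001],[0,0,0],0.7],[[0.001,0.066,-0.001],[0,0,0],0.7],[[0.001,0.086,-0.001],[0,0,0],0.7],[[0.001,0.1,-0.001],[0,0,0],0.7],[[0.001,0.106,-0.001],[0,0,0],0.7],[[0.001,0.106,-0.001],[0,0,0],0.7]]'

```text
time: 7.9
position: [0.5474, -0.1115, 0.1362]
eef_rot: [0.458, -0.457, 0.539, -0.539]
wrist_force: [-1.0, -0.1, 0.4]
finger_gap: 0.852
```

```bash
python3 -c "
from h import *
o=st();goal([.548,-.112,.138],-9.6)"
```

```text
t 7.9 p [ 0.5474 -0.1115  0.1362] F [-1.  -0.1  0.4] T [ 0.05  0.03 -0.01] gap 0.852 q [ 0.09  0.74  0.09  1.91 -0.13  0.5  -1.46]
z yaw -9.36 y [ 0.     0.001 -1.   ]
shift mm [ 0.4 -1.8  0.7] rot deg [-0.01  0.24 -0.05] n rows 0.047988666806615884 0.0343564577715841
```

>>> move_arm --motion '[[[0,-0.002,0],[0,0,0],0.4],[[0,-0.002,0],[0,0,0],0.1],[[0,-0.002,0],[0,0,0],-0.1],[[0,-0.002,0],[0,0,0],-0.3],[[0,-0.002,0],[0,0,0],-1],[[0,-0.002,0],[0,0,0],-1],[[0,-0.002,0],[0,0,0],-1],[[0,-0.002,0],[0,0,0],-1]]' --grip_force 40

```text
time: 8.57
position: [0.5476, -0.1117, 0.1385]
eef_rot: [-0.458, 0.457, -0.539, 0.539]
wrist_force: [-0.8, 0.1, 2.7]
finger_gap: 0.416
```

```bash
python3 -c "
from h import *
o=st();goal([.548,-.112,.298],-9.6)"
```

```text
t 8.57 p [ 0.5476 -0.1117  0.1385] F [-0.8  0.1  2.7] T [0.04 0.11 0.04] gap 0.416 q [ 0.09  0.74  0.09  1.91 -0.12  0.5  -1.46]
z yaw -9.37 y [ 0.001  0.001 -1.   ]
shift mm [ 1.000e-01 -1.595e+02  6.000e-01] rot deg [-0.04  0.23 -0.05] n rows 3.8248171724814095 0.03314503729428834
```

>>> move_arm --motion '[[[0,-0.006,0],[0,0,0],-1],[[0,-0.02,0],[0,0,0],-1],[[0,-0.045,0],[0,0,0],-1],[[0,-0.075,0],[0,0,0],-1],[[0,-0.105,0],[0,0,0],-1],[[0,-0.13,0],[0,0,0],-1],[[0,-0.15,0],[0,0,0],-1],[[0,-0.16,0],[0,0,0],-1]]'

```text
time: 9.23
position: [0.548, -0.1119, 0.3012]
eef_rot: [-0.459, 0.456, -0.538, 0.54]
wrist_force: [0.6, -0.7, -2.7]
finger_gap: 0.422
```

```bash
python3 -c "
from h import *
o=st()
p=eyes.camera('wrist');cv2.imwrite('pics/w6.png',p['image'])
for q in ['pin_tip','probe']:
  print(q,[(np.round(d['centre'],4).tolist(),round(d['conf'],2)) for d in nets.place_of(p,q)][:3])
p=eyes.camera('scene');cv2.imwrite('pics/s6.png',cv2.resize(p['image'][120:300,200:440],None,fx=3,fy=3))
"
```

```text
t 9.23 p [ 0.548  -0.1119  0.3012] F [ 0.6 -0.7 -2.7] T [ 0.05 -0.01 -0.02] gap 0.422 q [ 0.06  0.5   0.14  1.78 -0.09  0.86 -1.5 ]
z yaw -9.37 y [ 0.004  0.    -1.   ]
pin_tip []
probe [([0.5388, 0.1729, 0.0002], 0.87), ([0.548, -0.108, 0.062], 0.3)]
```

View pics/w6.png

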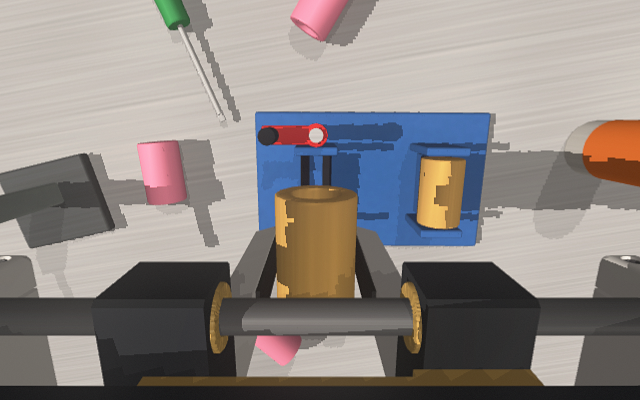

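View pics/s6.png

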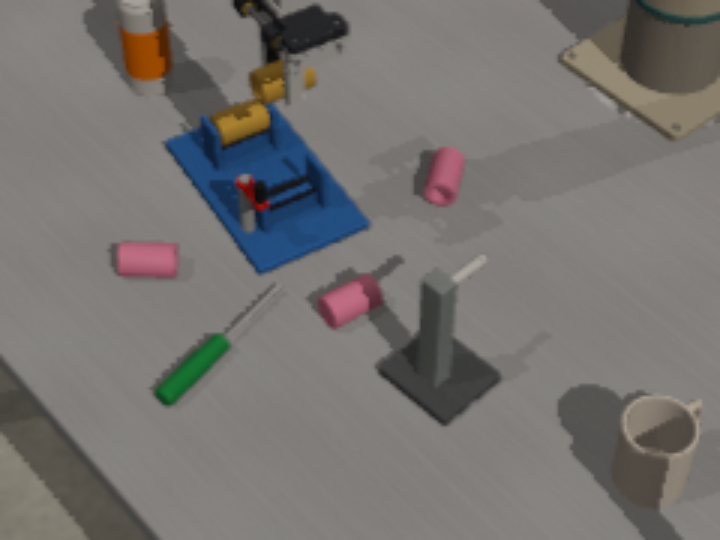

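```bash
python3 -c "
from h import *
o=st();goal([.41,.165,.29],6)"
```

```text
t 9.43 p [ 0.5467 -0.1115  0.2974] F [-0.5  1.  -2.3] T [ 0.09 -0.02  0.04] gap 0.42 q [ 0.06  0.51  0.14  1.79 -0.09  0.86 -1.5 ]
z yaw -9.36 y [-0.001  0.001 -1.   ]
shift mm [-250.6    7.9 -179.8] rot deg [  0.07 -15.36  -0.06] n rows 7.3996553015028645 2.1454093623697768
```

>>> move_arm --motion '[[[-0.018,0,-0.013],[0,-1,0],-1],[[-0.045,0,-0.033],[0,-3,0],-1],[[-0.074,0.001,-0.053],[0,-5,0],-1],[[-0.103,0.002,-0.074],[0,-7,0],-1],[[-0.132,0.003,-0.095],[0,-9,0],-1],[[-0.161,0.004,-0.115],[0,-11,0],-1],[[-0.19,0.005,-0.136],[0,-13,0],-1],[[-0.215,0.006,-0.154],[0,-14,0],-1]]'

```text
time: 10.1
position: [0.4274, 0.1274, 0.2903]
eef_rot: [-0.519, 0.522, -0.48, 0.477]
wrist_force: [0.1, 0.4, -3.2]
finger_gap: 0.42
```

```bash
python3 -c "
from h import *
o=st();goal([.41,.165,.29],6)"
```

```text
t 10.1 p [0.4274 0.1274 0.2903] F [ 0.1  0.4 -3.2] T [-0.02  0.02  0.  ] gap 0.42 q [-0.38  0.36  0.04  2.07 -0.03  0.71 -1.81]
z yaw 4.8 y [-0.005  0.001 -1.   ]
shift mm [-38.9   0.4 -14.2] rot deg [ 0.28 -1.2  -0.06] n rows 0.9937349059339026 0.1729140772951425
```

>>> move_arm --motion '[[[-0.015,0,-0.006],[0,-0.5,0],-1],[[-0.028,0,-0.01],[0,-1,0],-1],[[-0.036,0,-0.013],[0,-1,0],-1],[[-0.038,0,-0.014],[0,-1,0],-1],[[-0.039,0,-0.014],[0,-1,0],-1],[[-0.039,0,-0.014],[0,-1,0],-1],[[-0.039,0,-0.014],[0,-1,0],-1],[[-0.039,0,-0.014],[0,-1,0],-1]]'

```text
time: 10.77
position: [0.4106, 0.1641, 0.2903]
eef_rot: [-0.523, 0.525, -0.476, 0.473]
wrist_force: [0.3, -1.2, -2.6]
finger_gap: 0.417
```

```bash
python3 -c "
from h import *
o=st();
p=eyes.camera('wrist');cv2.imwrite('pics/w7.png',p['image'])
np.savez('w7.npz',pos=o['position'],rot=o['eef_rot'],T=p['T_tool_cam'],K=p['mtx'],k1=p['k1'])
for q in ['pin_tip','probe']:
  print(q,[(np.round(d['centre'],4).tolist(),round(d['conf'],2)) for d in nets.place_of(p,q)][:3])
"
```

```text
t 10.77 p [0.4106 0.1641 0.2903] F [ 0.3 -1.2 -2.6] T [ 0.   -0.06  0.01] gap 0.417 q [-0.47  0.36  0.03  2.08 -0.02  0.71 -1.89]
z yaw 5.68 y [-0.005  0.    -1.   ]
pin_tip [([0.5197, 0.1769, 0.1512], 0.78)]
probe [([0.5421, 0.1722, 0.0018], 0.64)]
```

View pics/w7.png

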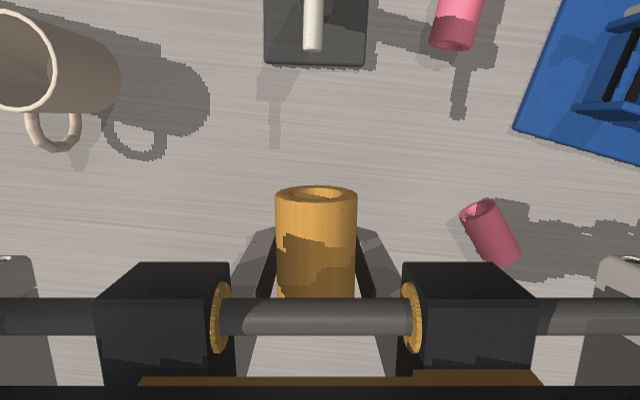

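```bash
python3 -c "
from h import *
im=cv2.imread('pics/w7.png'); cv2.imwrite('pics/w7z.png',cv2.resize(im[0:80,250:380],None,fx=6,fy=6,interpolation=cv2.INTER_NEAREST))
"
```

```text
(no output)
```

View pics/w7z.png

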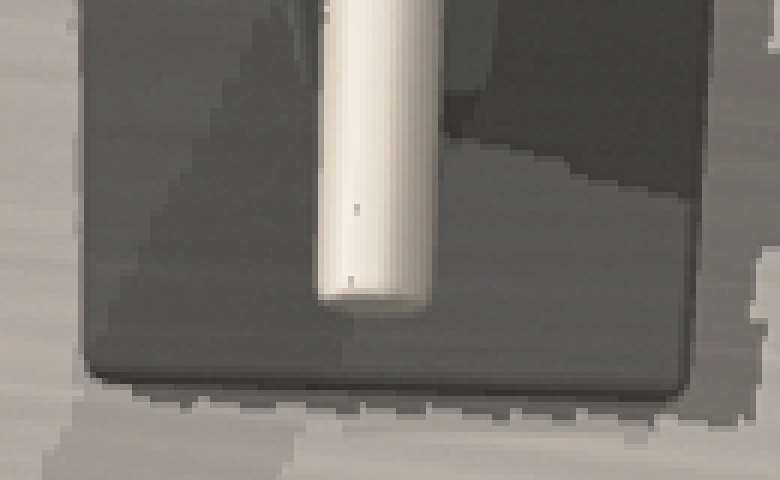

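```bash
python3 -c "
from h import *
w=dict(np.load('w7.npz'))
a=ray_plane(w,(312.2,50),.15);b=ray_plane(w,(313.8,0),.15);print(a,b,np.degrees(np.arctan2(*(b-a)[::-1])))
# edges at top of silhouette; base front edge z~.01
for z in (0.01,0.014):
  c=ray_plane(w,(250+95/6,375/6),z);d=ray_plane(w,(250+680/6,393/6),z);e=c-d;print(c,d,np.hypot(*e),np.degrees(np.arctan2(-e[0],e[1])))
e=ray_plane(w,(250+82/6,0),.012)-ray_plane(w,(250+85/6,330/6),.012);print(np.degrees(np.arctan2(e[1],e[0])))
e=ray_plane(w,(250+713/6,0),.012)-ray_plane(w,(250+692/6,330/6),.012);print(np.degrees(np.arctan2(e[1],e[0])))
M=Rq(w['rot']); print((M@np.array([0,.078,0])+w['pos']).round(4))
"
```

```text
[0.516  0.1769] [0.5432 0.1786] 3.5763343749973657
[0.5242 0.2254] [0.5309 0.1289] 0.09673231104444885 3.9716752606746364
[0.5236 0.2248] [0.5303 0.1293] 0.0957347376870068 4.013128298019559
4.127591702511697
3.7748687506921046
[0.4102 0.1641 0.2123]
```

```bash
python3 -c "
from h import *
o=st();goal([.44,.1715,.2285],3.9)"
```

```text
t 10.92 p [0.4104 0.1645 0.2904] F [-0.4 -0.2 -2.3] T [0.03 0.   0.03] gap 0.418 q [-0.47  0.36  0.03  2.08 -0.02  0.71 -1.89]
z yaw 5.73 y [-0.005  0.    -1.   ]
shift mm [-3.9 61.7 30.4] rot deg [ 0.27  1.83 -0.05] n rows 1.653088672361832 0.25866820970312016
```

>>> move_arm --motion '[[[-0.001,0.008,0.004],[0,0.5,0],-1],[[-0.002,0.022,0.011],[0,1,0],-1],[[-0.003,0.038,0.019],[0.3,1.5,0],-1],[[-0.004,0.052,0.026],[0.3,1.8,0],-1],[[-0.004,0.059,0.029],[0.3,1.8,0],-1],[[-0.004,0.0615,0.0305],[0.3,1.8,0],-1],[[-0.004,0.0615,0.0305],[0.3,1.8,0],-1],[[-0.004,0.0615,0.0305],[0.3,1.8,0],-1]]'

```text
time: 11.58
position: [0.4401, 0.1715, 0.2289]
eef_rot: [0.517, -0.516, 0.483, -0.482]
wrist_force: [0.6, -0.9, -2.8]
finger_gap: 0.42
```

```bash
python3 -c "
from h import *
o=st();goal([.44,.1715,.2285],3.9)
p=eyes.camera('wrist');cv2.imwrite('pics/w8.png',p['image'])
np.savez('w8.npz',pos=o['position'],rot=o['eef_rot'],T=p['T_tool_cam'],K=p['mtx'],k1=p['k1'])
p=eyes.camera('scene');cv2.imwrite('pics/s8.png',cv2.resize(p['image'][150:270,270:430],None,fx=4,fy=4))
"
```

```text
t 11.58 p [0.4401 0.1715 0.2289] F [ 0.6 -0.9 -2.8] T [-0.    0.03  0.02] gap 0.42 q [-0.46  0.49  0.04  2.08 -0.03  0.57 -1.9 ]
z yaw 3.92 y [ 0.     0.001 -1.   ]
shift mm [ 0.   0.4 -0.1] rot deg [-0.03  0.02 -0.05] n rows 0.010293253682664613 0.008236887083099947
```

View pics/w8.png

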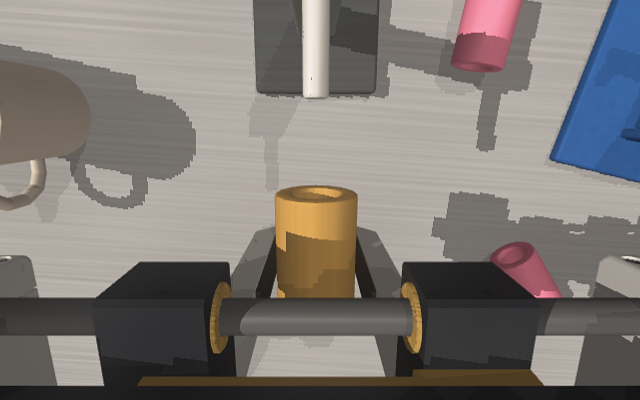

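View pics/s8.png

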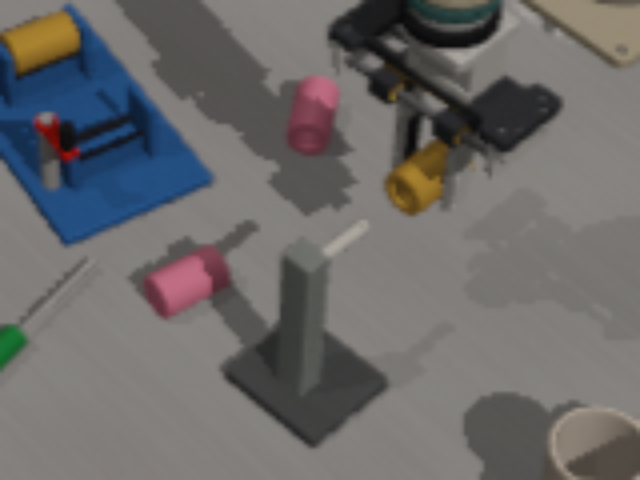

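>>> move_arm --motion '[[[0,0,0.006],[0,0,0],-1],[[0,0,0.016],[0,0,0],-1],[[0,0,0.027],[0,0,0],-1],[[0,0,0.036],[0,0,0],-1],[[0,0,0.042],[0,0,0],-1],[[0,0,0.046],[0,0,0],-1],[[0,0,0.049],[0,0,0],-1],[[0,0,0.051],[0,0,0],-1]]'

```text
time: 12.35
position: [0.4912, 0.1751, 0.2293]
eef_rot: [0.517, -0.516, 0.483, -0.483]
wrist_force: [-0.2, -0.6, -4.6]
finger_gap: 0.422
```

```bash
python3 -c "
from h import *
o=st()
p=eyes.camera('wrist');cv2.imwrite('pics/w9.png',p['image'])
"
```

```text
t 12.35 p [0.4912 0.1751 0.2293] F [-0.2 -0.6 -4.6] T [ 0.01  0.02 -0.02] gap 0.422 q [-0.42  0.55  0.04  1.95 -0.03  0.64 -1.87]
z yaw 3.92 y [ 0.001  0.001 -1.   ]
```

View pics/w9.png

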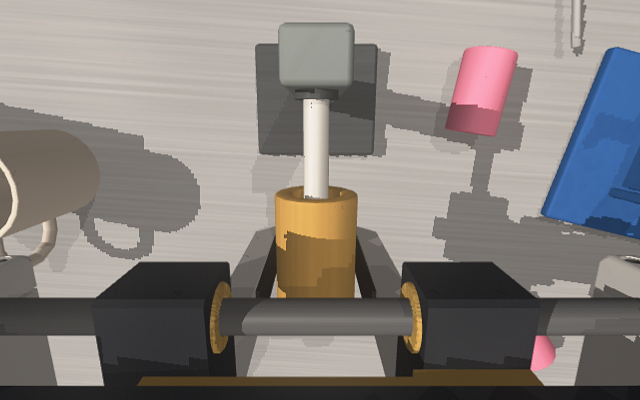

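>>> move_arm --motion '[[[0,0,0.003],[0,0,0],-1],[[0,0,0.007],[0,0,0],-1],[[0,0,0.011],[0,0,0],-1],[[0,0,0.015],[0,0,0],-1],[[0,0,0.018],[0,0,0],-1],[[0,0,0.02],[0,0,0],-1],[[0,0,0.021],[0,0,0],-1],[[0,0,0.022],[0,0,0],-1]]'

```text
time: 13.07
position: [0.5133, 0.1766, 0.2293]
eef_rot: [0.517, -0.516, 0.483, -0.483]
wrist_force: [0.1, -0.4, -3.3]
finger_gap: 0.421
```

```bash
python3 -c "
from h import *
o=st()
p=eyes.camera('wrist');cv2.imwrite('pics/w10.png',p['image'])
"
```

```text
t 13.07 p [0.5133 0.1766 0.2293] F [ 0.1 -0.4 -3.3] T [0.02 0.03 0.04] gap 0.421 q [-0.41  0.57  0.04  1.89 -0.03  0.67 -1.85]
z yaw 3.92 y [ 0.001  0.001 -1.   ]
```

View pics/w10.png

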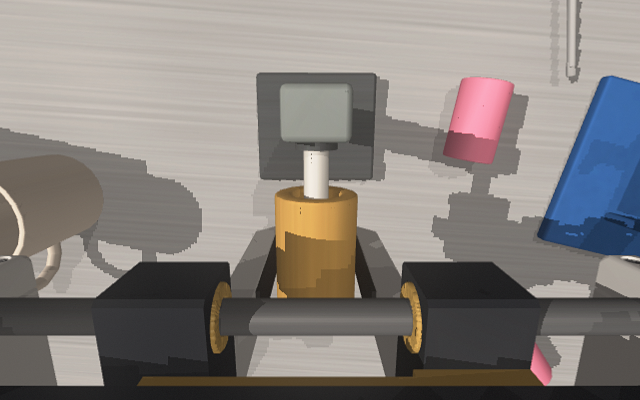

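```bash
python3 -c "
from h import *
L=[json.loads(l) for l in open('log.jsonl')]
A=[];b=[]
for l in L:
  q=l['q'];p=l['position'];r=np.hypot(p[0],p[1]);s=q[1]+q[3]
  A.append([np.sin(q[1]),np.sin(s),0,1]);b.append(r)
  A.append([np.cos(q[1]),np.cos(s),1,0]);b.append(p[2])
x,res,rk,_=np.linalg.lstsq(np.array(A),np.array(b),rcond=None);print(x,res,rk,np.sqrt(res/len(b)))
"
cat > plan.py <<'E'
E

```

```text
[ 5.59612411e-01  3.83536678e-01  6.01436716e-02 -4.44503165e-04] [4.57321164e-05] 4 [0.00084532]
```

>>> move_arm --motion '[[[0,0,-0.005],[0,0,0],-1],[[0,0,-0.014],[0,0,0],-1],[[0,0,-0.026],[0,0,0],-1],[[0,0,-0.04],[0,0,0],-1],[[0,0,-0.054],[0,0,0],-1],[[0,0,-0.068],[0,0,0],-1],[[0,0,-0.08],[0,0,0],-1],[[0,-0.01,-0.09],[0,0,0],-1]]'

```text
time: 13.78
position: [0.4206, 0.1698, 0.2382]
eef_rot: [-0.516, 0.518, -0.483, 0.482]
wrist_force: [0.6, 0.3, -2.7]
finger_gap: 0.418
```

```bash
cat > kin.py <<'E'
from h import *
import itertools
from scipy.optimize import least_squares
def fk(q,s,P):
    d1,L1,L2,L3=P
    M=R.from_euler('z',s[0]*q[0]); p=np.array([0,0,d1])
    M=M*R.from_euler('y',q[1])*R.from_euler('z',s[1]*q[2]); p=p+M.apply([0,0,L1])
    M=M*R.from_euler('y',q[3])*R.from_euler('z',s[2]*q[4]); p=p+M.apply([0,0,L2])
    M=M*R.from_euler('y',q[5])*R.from_euler('z',s[3]*q[6]); p=p+M.apply([0,0,L3])
    return M,p
C=R.from_matrix(np.array([[1,0,0],[0,0,-1],[0,1,0]],float))  # placeholder
def load(): return [json.loads(l) for l in open('log.jsonl')]
E
python3 - <<'E'
from kin import *
st()
L=load()
best=[]
for s in itertools.product([1,-1],repeat=4):
    Cs=[]
    for l in L:
        M,_=fk(l['q'],s,[0,0,0,0]); Cs.append((M.inv()*R.from_matrix(Rq(l['eef_rot']))))
    Cm=R.concatenate(Cs).mean(); e=np.degrees(max((Cm.inv()*c).magnitude() for c in Cs))
    def f(P): return np.concatenate([fk(l['q'],s,P)[1]-l['position'] for l in L])
    r=least_squares(f,[.36,.56,.38,.25])
    best.append((e,s,np.sqrt(np.mean(r.fun**2)),r.x.round(3),Cm.as_matrix().round(2).tolist()))
for b in sorted(best,key=lambda b:b[0])[:4]: print(b)
E
```

```text
t 13.78 p [0.4206 0.1698 0.2382] F [ 0.6  0.3 -2.7] T [ 0.03 -0.01  0.01] gap 0.418 q [-0.47  0.46  0.04  2.11 -0.03  0.57 -1.91]
z yaw 3.96 y [-0.003 -0.    -1.   ]
(np.float64(4.1225188567187577e-14), (-1, -1, -1, -1), np.float64(0.014773171679358413), array([-1.372,  0.509,  0.422, -1.503]), [[-1.0, -0.0, 0.0], [0.0, 0.0, 1.0], [-0.0, 1.0, -0.0]])
(np.float64(7.613177695701905), (-1, -1, 1, -1), np.float64(0.00684685375685595), array([0.289, 0.56 , 0.383, 0.232]), [[-0.99, 0.09, -0.11], [-0.11, 0.01, 0.99], [0.1, 1.0, -0.0]])
(np.float64(9.679081591008456), (-1, 1, -1, -1), np.float64(0.01181633731460538), array([-0.86 ,  0.559,  0.366, -0.911]), [[-0.98, -0.1, -0.16], [-0.16, 0.0, 0.99], [-0.09, 1.0, -0.02]])
(np.float64(10.496724405761391), (-1, 1, 1, -1), np.float64(0.053444466291546554), array([1.941, 0.768, 0.204, 2.193]), [[-0.96, 0.0, -0.27], [-0.27, -0.0, 0.96], [0.0, 1.0, 0.0]])
```

```bash
cat >> kin.py <<'E'
C=R.from_matrix(np.array([[-1,0,0],[0,0,1],[0,1,0]],float))
def fk2(q,P):
    M=R.from_euler('z',-q[0]); p=np.array([0,P[0],P[1]]); p=M.apply(p)
    M=M*R.from_euler('y',q[1]); p=p+M.apply([0,P[2],0]); M=M*R.from_euler('z',-q[2]); p=p+M.apply([0,P[2]*0,P[3]])
    M=M*R.from_euler('y',q[3]); p=p+M.apply([0,P[4],0]); M=M*R.from_euler('z',-q[4]); p=p+M.apply([0,0,P[5]])
    M=M*R.from_euler('y',q[5]); p=p+M.apply([P[6],P[7],0]);M=M*R.from_euler('z',-q[6]); p=p+M.apply([0,0,P[8]])
    return M*C,p
def fit():
    L=load(); x0=np.array([0,.3,0,.56,0,.383,0,0,.24])
    f=lambda P: np.concatenate([np.concatenate([fk2(l['q'],P)[1]-l['position'] for l in L])*1000,(P-x0)*5])
    r=least_squares(f,x0); n=len(L)*3
    print(r.x.round(4),'rms mm',np.sqrt(np.mean(r.fun[:n]**2)),'max',abs(r.fun[:n]).max()); return r.x
E
python3 -c "
from kin import *
fit()"
```

```text
[-5.800e-03  3.276e-01 -5.800e-03  5.591e-01 -1.620e-02  3.822e-01
  0.000e+00 -2.000e-04  2.699e-01] rms mm 0.011176542303143341 max 0.03127387182266794
```

```bash
cat > opt.py <<'E'
from kin import *
P=fit()
lo=np.array([-3.06,-.37,-1.25,.18,-1.1,.23,-2.94]);hi=np.array([3.06,2.12,1.32,2.47,4.24,1.98,2.94])
o=robot.get_obs(); q0=np.array(o['q'])
res=[]
rng=np.random.default_rng(0)
for k in range(40):
    g=np.clip(q0+rng.normal(0,.8,7),lo+.15,hi-.15)
    def f(q):
        M,p=fk2(q,P); z=M.as_matrix()[:,2]
        r=np.hypot(p[0],p[1])
        return np.concatenate([(z-[0,0,1])*30,[max(0,.40-p[2])*30,max(0,.4-r)*30,max(0,r-.75)*30],(q-q0)*.3])
    r=least_squares(f,g,bounds=(lo+.12,hi-.12))
    res.append((r.cost,r.x))
res.sort(key=lambda t:t[0])
seen=[]
for c,q in res:
    if any(np.abs(q-s).max()<.2 for s in seen): continue
    seen.append(q); M,p=fk2(q,P); 
    print(round(c,3),q.round(2),'p',p.round(3),'y',M.as_matrix()[:,1].round(2),'z',M.as_matrix()[:,2].round(3))
    if len(seen)>5: break
E
python3 opt.py
```

```text
[-5.800e-03  3.276e-01 -5.800e-03  5.591e-01 -1.620e-02  3.822e-01
  0.000e+00 -2.000e-04  2.699e-01] rms mm 0.011176542303143341 max 0.03127387182266794
0.046 [-0.47 -0.22 -0.01  1.44  0.17  0.35 -1.73] p [0.471 0.197 1.003] y [ 0.91  0.41 -0.  ] z [0. 0. 1.]
0.737 [-0.47  1.05  1.19  2.35  2.28  0.69  1.13] p [ 0.434 -0.372  0.399] y [ 0.18 -0.98  0.  ] z [-0.  0.  1.]
37.171 [-0.45  2.    1.2   2.35 -0.84  0.35 -2.82] p [ 0.144 -0.345  0.12 ] y [-0.67 -0.74 -0.04] z [ 0.003 -0.056  0.998]
89.004 [-0.86  2.    1.2   2.35 -0.39  1.86 -2.82] p [0.099 0.072 0.17 ] y [-0.95  0.28  0.14] z [ 0.074 -0.246  0.966]
```

```bash
cat > path.py <<'E'
from kin import *
import sys
P=fit()
lo=np.array([-3.06,-.37,-1.25,.18,-1.1,.23,-2.94]);hi=np.array([3.06,2.12,1.32,2.47,4.24,1.98,2.94])
o=robot.get_obs(); q=np.array(o['q']); M0=R.from_matrix(Rq(o['eef_rot'])); p0=np.array(o['position'])
def ik(p,M,q):
    f=lambda x:(lambda a:np.concatenate([(a[1]-p)*10,(M.inv()*a[0]).as_rotvec()*3,(x-q)*.02]))(fk2(x,P))
    return least_squares(f,np.clip(q,lo+.01,hi-.01),bounds=(lo,hi))
for z in (.85,.9,.95,1.0):
  for rr in (.55,.65,.75):
    for yaw in (4,20):
      t=np.radians(yaw); Rt=R.from_matrix(np.array([[np.sin(t),np.cos(t),0],[-np.cos(t),np.sin(t),0],[0,0,1]]))
      p=[rr*np.cos(.38),rr*np.sin(.38),z]; r=ik(p,Rt,q); a=fk2(r.x,P); print(z,rr,yaw,r.x.round(2),'err mm',round(1000*np.linalg.norm(a[1]-p),1),'deg',round(np.degrees((Rt.inv()*a[0]).magnitude()),1))
E
python3 path.py
```

```text
[-5.800e-03  3.276e-01 -5.800e-03  5.591e-01 -1.620e-02  3.822e-01
  0.000e+00 -2.000e-04  2.699e-01] rms mm 0.011176542303143341 max 0.03127387182266794
0.85 0.55 4 [ 0.7  -0.29 -1.01  1.73  1.12  0.23 -2.94] err mm 6.3 deg 2.6
0.85 0.55 20 [-0.78 -0.2   0.2   1.78  1.41  0.23 -2.94] err mm 7.7 deg 3.1
0.85 0.65 4 [-1.8   0.11  1.32  1.55  1.26  0.41 -2.94] err mm 14.8 deg 4.9
0.85 0.65 20 [-1.8  -0.1   1.22  1.62  1.46  0.23 -2.94] err mm 8.9 deg 3.7
0.85 0.75 4 [-1.31  0.33  1.06  1.4   1.09  0.23 -2.94] err mm 5.4 deg 2.2
0.85 0.75 20 [ 0.01  0.21 -0.6   1.4   1.49  0.23 -2.94] err mm 7.2 deg 2.9
0.9 0.55 4 [ 0.51 -0.23 -0.91  1.65  1.2   0.33 -2.94] err mm 0.1 deg 0.0
0.9 0.55 20 [-0.73 -0.19  0.16  1.7   1.32  0.23 -2.85] err mm 0.1 deg 0.0
0.9 0.65 4 [-1.84  0.08  1.32  1.49  1.31  0.47 -2.94] err mm 4.8 deg 1.5
0.9 0.65 20 [-1.76 -0.09  1.18  1.56  1.45  0.23 -2.94] err mm 0.3 deg 0.1
0.9 0.75 4 [-1.07  0.24  0.66  1.3   1.23  0.37 -2.94] err mm 0.1 deg 0.0
0.9 0.75 20 [-0.05  0.2  -0.53  1.33  1.37  0.23 -2.83] err mm 0.1 deg 0.1
0.95 0.55 4 [-0.4  -0.13 -0.28  1.52  1.29  0
[... 154 characters left out ...]
 -2.84] err mm 0.0 deg 0.0
0.95 0.65 20 [-1.54 -0.03  1.04  1.42  0.76  0.23 -2.29] err mm 0.5 deg 0.1
0.95 0.75 4 [-1.24  0.32  1.03  1.16  0.52  0.33 -2.35] err mm 0.0 deg 0.0
0.95 0.75 20 [-0.4   0.19 -0.08  1.19  0.59  0.23 -2.13] err mm 0.1 deg 0.0
1.0 0.55 4 [-0.41 -0.11 -0.27  1.36  1.14  0.68 -2.64] err mm 0.0 deg 0.0
1.0 0.55 20 [-0.33 -0.15 -0.13  1.4   0.35  0.34 -1.92] err mm 0.0 deg 0.0
1.0 0.65 4 [-0.7   0.06  0.05  1.2   1.14  0.65 -2.62] err mm 0.0 deg 0.0
1.0 0.65 20 [-0.53  0.02  0.05  1.24  0.4   0.33 -1.95] err mm 0.0 deg 0.0
1.0 0.75 4 [-0.93  0.27  0.54  0.98  0.73  0.52 -2.38] err mm 0.0 deg 0.0
1.0 0.75 20 [-0.54  0.21  0.13  1.02  0.2   0.34 -1.79] err mm 0.0 deg 0.0
```

```bash
python3 -c "
from h import *
goal([.47,.19,.50],20)"
```

```text
shift mm [ -16.7 -262.    49.9] rot deg [ 1.800e-01 -1.604e+01 -1.000e-02] n rows 6.408092798735433 2.240753020909877
```

>>> move_arm --motion '[[[0,-0.015,0],[0,0,0],-1],[[0,-0.04,0],[0,-2,0],-1],[[-0.002,-0.075,0.006],[0,-4,0],-1],[[-0.005,-0.112,0.016],[0,-7,0],-1],[[-0.009,-0.149,0.026],[0,-10,0],-1],[[-0.012,-0.186,0.036],[0,-12,0],-1],[[-0.015,-0.223,0.044],[0,-14,0],-1],[[-0.017,-0.26,0.05],[0,-16,0],-1]]'

```text
time: 14.45
position: [0.469, 0.1903, 0.4998]
eef_rot: [-0.579, 0.58, -0.406, 0.404]
wrist_force: [1.1, -0.1, -3.9]
finger_gap: 0.421
```

```bash
cat >> h.py <<'E'
def up(pos,yaw,tilt):
    """tilt deg: 0 fingers down z outward at yaw; 90 fingers outward z up"""
    a=np.radians(yaw); z=np.array([np.cos(a),np.sin(a),0]); y=np.array([0,0,-1.]); M=R.from_matrix(np.column_stack([np.cross(y,z),y,z]))*R.from_euler('x',tilt,degrees=True)
    goal(pos,Rt=M.as_matrix())
E
python3 -c "
from h import *
st()
up([.54,.22,.74],20,40)"
```

```text
t 14.45 p [0.469  0.1903 0.4998] F [ 1.1 -0.1 -3.9] T [ 0.08 -0.14 -0.01] gap 0.421 q [-0.43  0.25 -0.01  1.59  0.    1.31 -1.66]
z yaw 20.09 y [-0.003 -0.    -1.   ]
shift mm [  -3.7 -240.5   76.1] rot deg [40.2   0.07 -0.07] n rows 6.049773455710173 5.61394660160388
```

>>> move_arm --motion '[[[0,-0.03,0.01],[4,0,0],-1],[[-0.001,-0.06,0.019],[9,0,0],-1],[[-0.002,-0.09,0.028],[14,0,0],-1],[[-0.002,-0.12,0.038],[19,0,0],-1],[[-0.003,-0.15,0.047],[24,0,0],-1],[[-0.003,-0.18,0.057],[29,0,0],-1],[[-0.004,-0.21,0.066],[35,0,0],-1],[[-0.004,-0.24,0.076],[40,0,0],-1]]'

```text
time: 15.12
position: [0.5382, 0.2201, 0.7401]
eef_rot: [0.743, -0.347, 0.243, -0.519]
wrist_force: [-0.2, 0.0, -3.5]
finger_gap: 0.423
```

```bash
python3 -c "
from h import *
st()
up([.62,.25,1.02],20,90)"
```

```text
t 15.12 p [0.5382 0.2201 0.7401] F [-0.2  0.  -3.5] T [-0.32  0.93  0.  ] gap 0.423 q [-0.46  0.04 -0.01  1.37  0.09  1.03 -1.71]
z yaw 20.08 y [ 0.602  0.222 -0.767]
shift mm [-2.000e-01 -1.587e+02  2.464e+02] rot deg [50.08 -0.   -0.15] n rows 7.0296810676498325 6.994089603857066
```

>>> move_arm --motion '[[[0,-0.02,0.03],[6,0,0],-1],[[0,-0.04,0.06],[12,0,0],-1],[[0,-0.06,0.092],[18,0,0],-1],[[0,-0.08,0.124],[25,0,0],-1],[[0,-0.1,0.155],[31,0,0],-1],[[0,-0.12,0.186],[37,0,0],-1],[[0,-0.14,0.216],[44,0,0],-1],[[0,-0.158,0.246],[50,0,0],-1]]'

```text
time: 15.78
position: [0.619, 0.2498, 1.0195]
eef_rot: [0.82, 0.001, 0.0, -0.572]
wrist_force: [0.5, -1.1, -2.8]
finger_gap: 0.42
```

```bash
python3 -c "
from h import *
st()
up([.62,.25,1.02],20,90)"
```

```text
t 15.78 p [0.619  0.2498 1.0195] F [ 0.5 -1.1 -2.8] T [-0.53  1.38 -0.11] gap 0.42 q [-0.48  0.05  0.01  1.19  0.37  0.35 -1.92]
z yaw -103.29 y [0.939 0.345 0.001]
shift mm [0.1 1.  0.5] rot deg [-0.06 -0.08 -0.18] n rows 0.02779968193199386 0.028873679501945207
```

>>> move_arm --motion '[[[0,0,0],[0,0,0],-1],[[0,0,0],[0,0,0],-1],[[0,0,0],[0,0,0],-1],[[0,0,0],[0,0,0],-1],[[0,0,0],[0,0,0],-1],[[0,0,0],[0,0,0],-1],[[0,0,0],[0,0,0],-1],[[0,0,0],[0,0,0],-1]]'

```text
time: 16.45
position: [0.6189, 0.2497, 1.0194]
eef_rot: [0.82, 0.001, 0.0, -0.572]
wrist_force: [-0.7, 1.3, -3.5]
finger_gap: 0.42
```

```bash
python3 -c "
from h import *
o=st(); print(np.round(o['dq'],4), Rq(o['eef_rot'])[:,2].round(4))
p=eyes.camera('wrist');cv2.imwrite('pics/w11.png',p['image'])
p=eyes.camera('scene');cv2.imwrite('pics/s11.png',p['image'])
p=eyes.camera('top');cv2.imwrite('pics/t11.png',p['image'])
o=st()
"
```

```text
t 16.45 p [0.6189 0.2497 1.0194] F [-0.7  1.3 -3.5] T [-0.55  1.39 -0.01] gap 0.42 q [-0.48  0.05  0.01  1.19  0.37  0.35 -1.92]
z yaw -90.58 y [0.939 0.345 0.001]
[ 0.001   0.0021  0.0002 -0.0013  0.0011 -0.0015 -0.0006] [-0.     -0.0016  1.    ]
t 16.6 p [0.619  0.2498 1.0195] F [ 0.6  0.  -3.3] T [-0.46  1.45 -0.02] gap 0.416 q [-0.48  0.05  0.01  1.19  0.37  0.35 -1.92]
z yaw -99.3 y [0.939 0.345 0.001]
```

View pics/w11.png

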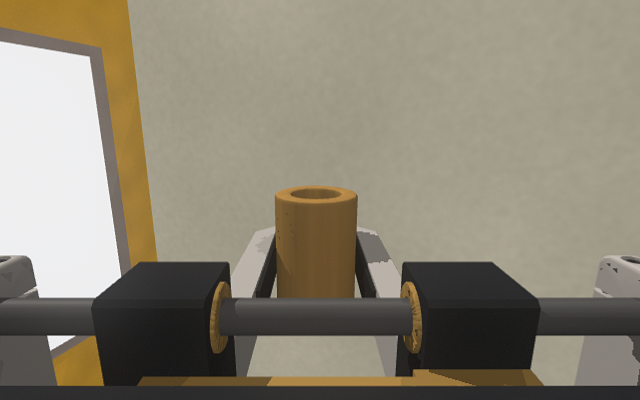

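View pics/s11.png

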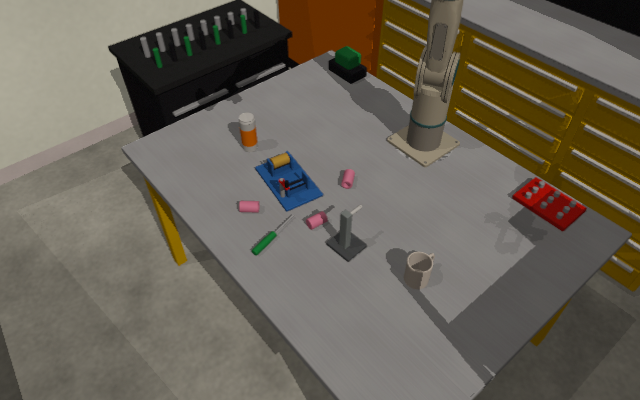

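View pics/t11.png

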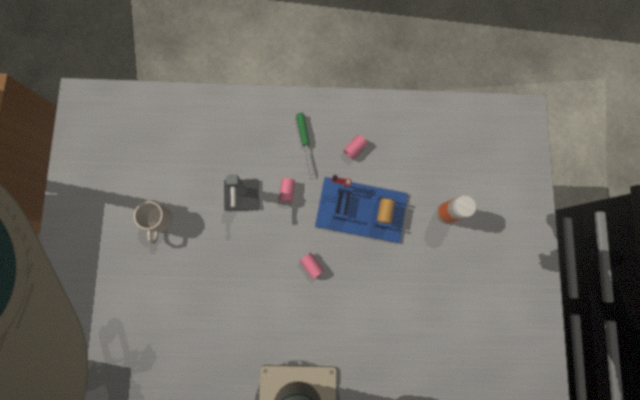

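```bash
python3 -c "
from h import *
print(robot.sign_off())"
```

```text
the job is handed in; nothing more can be done
None
```

The job is handed in at about 16.6 s of the 58 s allowed, with the spacer held upright in the gripper, hole facing up. No check failed. I have no verdict, since `robot.sign_off()` reports none.

- **Turnbutton:** I pinched the knob and swung it to its stop. The wrist picture shows the bar pointing along the rack's +y, fully aside.
- **Spacer:** I lifted it straight out of the closed slot with a 40 N grip. The other spacer still sits in its slot.
- **Feel test:** I pushed the far end in line over the feeler pin. It slid on about 28 mm with no push-back along the pin, so that end has the hole. The wrist picture agreed. I then backed straight off.
- **Last checks:** The spacer's axis is vertical to within about 0.1 degrees, with the hole visibly on top. Its middle is about 1.02 m above the bench, and joint speeds are near zero. The grip is firm (opening 0.42, about 39 mm on a 40 mm spacer). In the pictures the mug, can, screwdriver, pink look-alikes and stand look undisturbed.

The knob position I read at the stop came to 1.67 rad against a stop of 1.6, which I put down to measuring error or a small slip in the pinch.

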